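Jack up the sagging optics plate and hold it

TASK

First give the small lever jack a test stroke out in the open, well away from the plate: press its sprung handle right down to its stop and let it come all the way back up. Then move the jack, standing flat on the table, until its saddle is centred under the round lift pad on the tab of the sagging hinged optics plate, and only then press the handle right down so that the jack alone raises the plate to level. Finish while still holding the handle down, and leave the other parts on the bench alone.

Things in the scene. Friction and masses are not known exactly. Their poses are not given: they have to be found in the camera images.
- jack: Loose steel lever jack, about 0.76 kg. Base 70 mm wide (x), 12 thick, from y = -120 to +165 mm. Origin: underside of the base below the lug, near the centre of mass; z up. Saddle at y = -85; handle points to +y, hinge (along x) at y = +45, z = 55 mm. Pressing the handle does not tip it. It can be carried a few mm up by its lug: at rest the saddle passes under the lift pad with 12 mm to spare
- lug (a point): Middle of the jack's carrying lug, an upright aluminium block 24 mm wide (jack x), 30 mm long (jack y), top 90 mm above the table; this point is 70 mm above the base's underside. Grip it across the 24 mm from above. The handle rises away from it, starting 45 mm towards +y
- saddle_top (a point): Centre of the flat top of the jack's round saddle (40 mm diameter), 68 mm above the table with the handle up; rises straight up by 29 mm for the handle's full stroke
- handle_pad (a point): Centre of the upper face of the flat rubber pad (40 mm wide, 45 long, 8 thick) at the end of the jack's handle: 95.5 mm along the handle from the hinge axis, 4 mm above its centre line. 112 mm above the table with the handle up, 59 mm fully down; it moves 19 mm away from the lug on the way down
- jack_handle (a joint): Angle of the jack's handle: 0 up (slopes up at 0.6 rad from level), grows as it is pressed down, stop at 0.6 (level). Sprung: returns to 0 by itself when let go. Takes about 3 N at the pad to start, 8 N at the stop unloaded, 10 to 12 N with the plate's load. The saddle's rise is proportional to it
- lift_pad (a point): Centre of the underside of the lift pad, a steel disc 30 mm across, 9 thick, under the rounded end of an aluminium tab (42 mm wide, 10 thick) on the middle of the plate's free edge; a dark ring on the tab's top marks it. 80 mm above the table while the plate sags, 96 mm when level. The tab ends 21 mm beyond this point; the plate begins 50 mm behind it
- bench: Fixed stand of the hinged black optics plate (260 x 232 x 12 mm, three ring mounts up to 100 mm above it). Origin: on the table below the lift pad, z up. The plate lies towards its -y (hinge at y = -270, z = 110 mm; 22 mm rest posts at x = +/-100, y = -85); the free space is towards +y. With the jack's axes parallel to these the jack points straight in, handle outwards
- plate (a joint): Tilt of the hinged plate: 0 sagging on its rest posts (0.06 rad below level), 0.06 level, grows as the lift pad is raised. Weighs about 1 kg, about 5 N at the lift pad
- post_holder: Bystander: black post holder standing upright, base 48 mm across, 98 mm tall; origin at its underside
- lens_ring: Bystander: black lens ring lying flat, 64 mm outside, 12 mm high; origin at its underside
- driver: Bystander: black-handled screwdriver, 150 mm long, lying on the table; origin at its underside

How it is judged:
On the way, in this order (a step that is already met when the one before it is completed fails the run):
1. test stroke: the handle is pressed to its stop with the saddle at least 60 mm clear of the lift pad (value of joint jack_handle above 0.54 rad and horizontal distance between saddle_top and lift_pad above 0.06 m), for 0.05 s.
2. the handle is back up, with the saddle still at least 60 mm clear of the lift pad (value of joint jack_handle below 0.06 rad and horizontal distance between saddle_top and lift_pad above 0.06 m), for 0.1 s.
3. the jack stands flat on the table, saddle centred under the lift pad, handle still up and the plate not yet raised (horizontal distance between saddle_top and lift_pad below 0.01 m and value of joint jack_handle below 0.12 rad and height (world z) of jack below 0.003 m and angle between jack's own z axis and vertical below 0.05 rad and value of joint plate below 0.01 rad), for 0.2 s.
At the end, for the whole second after the job is handed in: Robot holds the handle down (over 0.54 rad, over 2 N); plate level (joint 0.048 to 0.075), carried by the saddle (over 1.5 N), untouched by the robot; saddle within 10 mm of the pad centre; jack flat on the table (raised under 3 mm, tilt under 0.05 rad) (horizontal distance between saddle_top and lift_pad below 0.01 m and value of joint jack_handle above 0.54 rad and value of joint plate between 0.048 and 0.075 rad and contact force between jack and bench above 1.5 N and contact force between any of the fingers, the arm and jack above 2 N and contact force between each of the fingers, the arm and bench below 0.5 N and height (world z) of jack below 0.003 m and angle between jack's own z axis and vertical below 0.05 rad); the arm keeps its last pose, push and grip.
It fails at once if a bystander is moved more than 30 mm (distance of any of post_holder, lens_ring, driver from where it was at the start of the episode above 0.03 m).
It fails at once if the jack is tipped over (angle between jack's own z axis and vertical above 0.5 rad).
It also fails if it takes over 72 s, if anything falls off the work surface, if the arm or the gripper's body presses on something with over 40 N, if the wrist force passes 120 N, or if a joint passes its speed limit or range.

ROBOT

A 7-joint arm with a two-finger parallel gripper is mounted at the origin on the work surface. World frame = base frame: x ahead of the robot, y to its left, z up, the work surface at z = 0. Lengths are in m, angles in rad, forces in N, time in s.
With the tool pointing down it reaches from about 0.35 to 0.9 m from the base axis. Payload 8.1 kg.
Tool frame: the origin (TCP) lies at the centre of the arm's flange, where the gripper is bolted on; the fingertips stand 178 mm ahead of it and the grasp point (between the pads) lies 159 mm ahead of it (env.nose_length is the distance from the TCP to the fingertips, in m); z points along the fingers, y is the direction in which the jaws open and shut (so a half turn about z gives the same grasp; the last joint's range is limited). The gripper opens to 92 mm and grips with 3 to 60 N. Pads are 19 mm wide; open, the fingers measure 130 mm over their backs; the gripper's body (75 mm by 190 mm) begins 47 mm behind the grasp point.
Start: joints at [1.232, 0.434, 0.025, 1.573, -0.012, 1.134, -0.075], TCP at [0.146, -0.608, 0.405] pointing down, gripper open.
Joint ranges: [-2.62, 2.62], [-0.44, 2.09], [-1.27, 1.32], [0.08, 2.57], [-1.32, 4.46], [0.12, 2], [-2.74, 2.74]. Speed limits (rad/s): [2.22, 2.22, 3.01, 3.01, 3.14, 3.14, 3.14].

INTERFACE

Orientations are given as a unit quaternion [x, y, z, w].
In Python, from workcell import env gives the robot as it stands. The module is installed in compiled form; this text tells all that it offers.
- The arm moves only by the tool apply_moves, never from a script. Its argument "commands" is a list of rows, each an object of numbers: "claw": the finger opening in mm, from 0 to 91.8; "tx", "ty", "tz": the shift along the tool's x, y, z in mm; "wx", "wy", "wz": the turn, a rotation vector about the tool's x, y, z in degrees. A call has 1 to 10 rows; each row is the pose to reach, as a shift and turn from the pose measured when the call began, along the tool's axes at that moment; what a row does not reach only later rows make up. A row lasts 1/10 s, in which the tool goes at most 50 mm and 8.59 degrees, less where a joint would pass 70% of its speed; a pose out of reach is approached as far as the arm can. A call with a gripper value outside its range is refused whole. The fingers move at their own pace and stop on an object; "newtons" is the grip in N (left out, the last holds). Time passes only in rows, so rows that repeat a pose let the fingers close. It gives the time, the measured TCP pose, the force and the opening at its end, in the units of the state.
- env.observe(): the state, without advancing time (a new reading comes with each control period).
- env.camera(name): name is "side" or "top" or "wrist"; returns a dict with "color" (480x640x3 uint8, blue, green, red), "fx", "fy", "cx", "cy" (pixels), "extrinsics" (4x4, takes a point from camera to world coordinates). Camera axes: x right, y up, looking along -z (the intrinsics and any distortion apply to the point x, -y, -z); pixel columns grow to the right and rows downward; lengths in m; the calibration is good to about 2 mm. A picture is of the moment at which its call begins. There is no depth.
- env.finish_job(): hands the job in, once; it reports no verdict.
Trained networks look in the newest picture that a camera, given by its name, has taken for a name from the list of things; names that differ only in an ending like _2 or _b are one class to them, and where a whole thing is asked for, a point or a joint stands for the part that bears it (a point fixed in the world has none). Each returns a list of dicts, best first, with "confidence" (0 to 1); they miss things now and then, are a little off and sometimes report something else, mostly with a low value. They report only what shows in the picture. A call takes as long as a camera call.
- env.regions_of(thing, camera): "pixels" (480x640 bool, what is visible of it).
- env.tip_of(thing, camera): "location" ([x, y, z] in m, in the coordinates of the camera as it stood for that picture, good to about 4 mm: a listed point, or the origin of a listed thing).
The state is a dict: "time": time; "qpos": joint angles; "qd": joint speeds; "joint_efforts": joint torques, N m; "tcp_pos": TCP position; "orientation": TCP orientation; "contact_force": force on the tool from outside, world axes, zero at the start; "ft_torque": the same for the moment, N m; "finger_gap": finger opening in m.
Only numpy, scipy, OpenCV 4.12 (cv2) and the standard library are available. Lean on these libraries where they do the work, as an engineer would, in place of code of your own. Each camera call takes 0.05 s, during which the arm holds its last target.

## Working session

There is one attempt and no reset: what is moved stays moved. The work goes in short steps, Python scripts to look and compute and a tool call to move; the robot and the scene stay as the last step left them, time stands still between calls to the robot, and variables do not carry over. Pictures are saved under pics/ and viewed, and the job is handed in when it is done.

Besides the shell and the picture viewer there is one more tool, called after "Call:" by a JSON object that holds its "op" and its "data". apply_moves: Moves the arm, as the interface text tells. Its arguments: {"type":"object","properties":{"commands":{"type":"array","items":{"type":"object","properties":{"claw":{"type":"number"},"tx":{"type":"number"},"ty":{"type":"number"},"tz":{"type":"number"},"wx":{"type":"number"},"wy":{"type":"number"},"wz":{"type":"number"}}}},"newtons":{"type":"number"}},"required":["commands"]}

```bash
mkdir -p pics; cat > h.py <<'E'
import numpy as np, cv2
from scipy.spatial.transform import Rotation as R
from workcell import env
def snap(cam,name):
    c=env.camera(cam); cv2.imwrite(f'pics/{name}.png',np.asarray(c['color'])); return c
def tips(c,cam,names):
    E=np.asarray(c['extrinsics'])
    for n in names:
        for d in env.tip_of(n,cam)[:2]:
            p=np.append(d['location'],1); print(cam,n,round(d['confidence'],2),(E@p)[:3].round(4))
E
python3 - <<'E'
from h import *
s=env.observe(); print({k:np.round(v,3) for k,v in s.items()})
N=['jack','lug','saddle_top','handle_pad','lift_pad','bench','post_holder','lens_ring','driver']
for cam in ['top','side','wrist']:
    c=snap(cam,cam+'0'); tips(c,cam,N)
    print(np.asarray(c['extrinsics']).round(3),c['fx'],c['cx'],c['cy'])
print(env.observe()['time'])
E
```

```text
{'time': np.float64(0.0), 'qpos': array([ 1.232,  0.435,  0.025,  1.574, -0.012,  1.134, -0.075]), 'qd': array([-0.   , -0.003, -0.001, -0.   ,  0.   , -0.   ,  0.001]), 'joint_efforts': array([-0.0000e+00, -6.6785e+01,  9.8500e-01, -3.1446e+01, -6.1000e-02,
        4.3000e-02,  0.0000e+00]), 'tcp_pos': array([ 0.146, -0.608,  0.404]), 'orientation': array([ 0.993,  0.118, -0.   , -0.001]), 'contact_force': array([ 0.049, -0.222, -0.543]), 'ft_torque': array([ 0.03 ,  0.082, -0.043]), 'finger_gap': np.float64(0.092)}
top jack 0.9 [0.5111 0.1839 0.0046]
top lug 0.91 [0.5111 0.1865 0.072 ]
top lug 0.45 [ 0.7419  0.2855 -0.0021]
top saddle_top 0.63 [0.4964 0.1015 0.0697]
top handle_pad 0.78 [0.5412 0.3066 0.1104]
top lift_pad 0.65 [ 0.5141 -0.1099  0.0824]
top bench 0.62 [ 5.109e-01 -1.036e-01 -2.000e-04]
top post_holder 0.9 [ 0.7413  0.2866 -0.0023]
top post_holder 0.18 [0.5421 0.3076 0.1127]
top lens_ring 0.7 [0.7392 0.1691 0.0042]
top lens_ring 0.63 [0.5119 0.1872 0.0033]
top driver 0.92 [0.751  0.0465 0.004 ]
[[ 0.003  0.993 -0.119  0.522]
 [-1.    -0.    -0.025 -0.031]
 [-0.025  0.
[... 166 characters left out ...]
.1833 0.0708]
side saddle_top 0.53 [0.4925 0.1032 0.0657]
side saddle_top 0.35 [ 0.7398  0.2873 -0.004 ]
side lift_pad 0.86 [ 0.51   -0.1017  0.0822]
side post_holder 0.76 [0.7447 0.284  0.0025]
side lens_ring 0.95 [ 0.7379  0.1705 -0.0053]
side lens_ring 0.61 [7.556e-01 4.570e-02 4.000e-04]
side driver 0.76 [ 0.7564  0.0489 -0.0016]
[[-0.997  0.042 -0.061  0.568]
 [-0.074 -0.515  0.854  0.749]
 [ 0.005  0.856  0.517  0.573]
 [ 0.     0.     0.     1.   ]] 450.39994515703955 322.3639567351162 242.50238142337918
[[ 0.234  0.929  0.286  0.225]
 [-0.972  0.223  0.069 -0.589]
 [ 0.    -0.294  0.956  0.386]
 [ 0.     0.     0.     1.   ]] 339.0479285006815 322.2363533277953 235.36983288443014
1.5
```

View pics/top0.png

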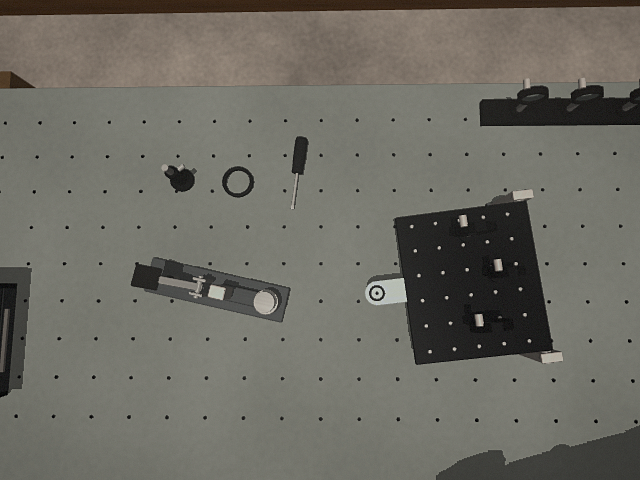

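View pics/side0.png

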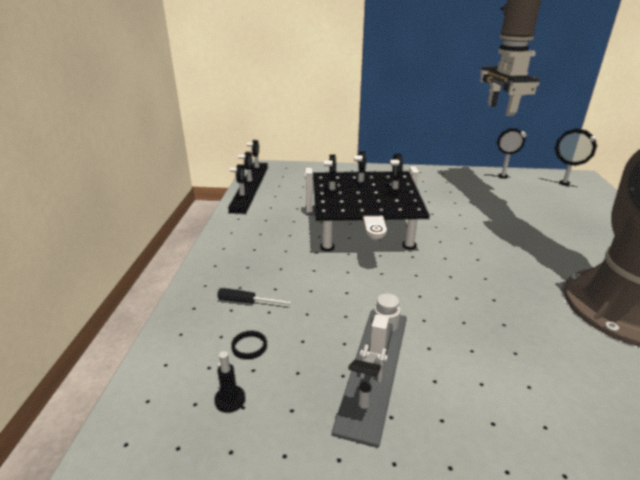

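Top view: the jack runs from its pad at about (146,275) to its saddle at (266,301), and the lift-pad ring is at (377,293). The plate's front edge runs from (396,218) to (415,363). The side view agrees. Next I'll refine these by intersecting pixel rays with the known heights.

```bash
cat >> h.py <<'E'
def ray(c,u,v,z):
    E=np.asarray(c['extrinsics']); d=E[:3,:3]@np.array([(u-c['cx'])/c['fx'],-(v-c['cy'])/c['fy'],-1.]); o=E[:3,3]
    return (o+d*(z-o[2])/d[2])[:3]
E
python3 - <<'E'
from h import *
c=snap('top','top1')
print(c.keys())
im=c['color']
for (u,v,z,n) in [(377,293,.099,'ring'),(266,301,.068,'saddle'),(217,292,.09,'lugtop'),(146,275,.112,'pad'),(396,218,.096,'c1'),(415,363,.096,'c2')]:
    print(n,ray(c,u,v,z).round(4))
cv2.imwrite('pics/z1.png',np.hstack([cv2.resize(im[255:325,125:300],None,fx=4,fy=4),])) 
cv2.imwrite('pics/z2.png',cv2.resize(im[200:370,355:425],None,fx=3.4,fy=3.4))
E
```

```text
dict_keys(['color', 'fx', 'fy', 'cx', 'cy', 'extrinsics'])
ring [ 0.5122 -0.105   0.099 ]
saddle [0.4966 0.097  0.068 ]
lugtop [0.513  0.1828 0.09  ]
pad [0.5428 0.3046 0.112 ]
c1 [ 0.6471 -0.1412  0.096 ]
c2 [ 0.3914 -0.1699  0.096 ]
```

View pics/z1.png

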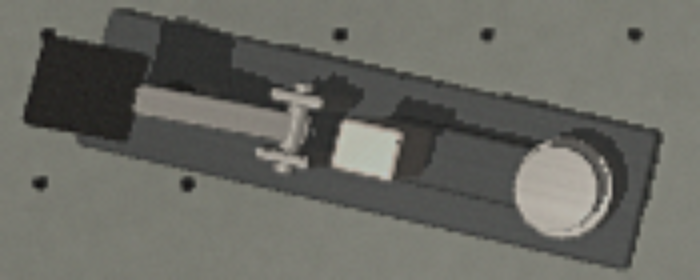

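View pics/z2.png

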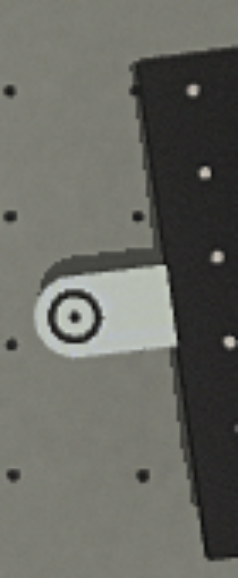

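```bash
python3 - <<'E'
from h import *
c=env.camera('top')
P={}
for (u,v,z,n) in [(376.8,293.2,.099,'ring'),(264.2,302.2,.068,'saddle'),(217,292.5,.09,'lugtop'),(146.5,277,.112,'pad'),(395,218.8,.098,'c1'),(415.9,363.8,.098,'c2')]:
    P[n]=ray(c,u,v,z)[:2]; print(n,P[n].round(4))
d=lambda a,b:(P[b]-P[a])
for a,b in [('saddle','lugtop'),('lugtop','pad'),('saddle','pad'),('c2','c1')]:
    v=d(a,b); print(a,b,np.linalg.norm(v).round(4),'yaw as y',np.degrees(np.arctan2(-v[0],v[1])).round(2),'yaw as x',np.degrees(np.arctan2(v[1],v[0])).round(2))
E
```

```text
ring [ 0.5119 -0.1046]
saddle [0.4944 0.1003]
lugtop [0.5121 0.1827]
pad [0.5393 0.3035]
c1 [ 0.6453 -0.1391]
c2 [ 0.3904 -0.1711]
saddle lugtop 0.0844 yaw as y -12.17 yaw as x 77.83
lugtop pad 0.1238 yaw as y -12.67 yaw as x 77.33
saddle pad 0.2081 yaw as y -12.46 yaw as x 77.54
c2 c1 0.2569 yaw as y -82.84 yaw as x 7.16
```

```bash
cat >> h.py <<'E'
def to(x,y,z,yaw):
    """move from the present pose; x,y,z of FINGERTIPS, yaw of tool x (deg)"""
    s=env.observe(); q=R.from_quat(s['orientation']); p=np.array(s['tcp_pos'])
    G=R.from_euler('z',yaw,degrees=True)*R.from_euler('x',180,degrees=True)
    t=np.array([x,y,z+env.nose_length]); dl=q.inv().apply(t-p)*1000
    w=(q.inv()*G).as_rotvec(degrees=True); print('t',dl.round(1),'w',w.round(2),'rows',(np.linalg.norm(dl)/50).round(1),(np.linalg.norm(w)/8.59).round(1))
def st():
    s=env.observe(); q=R.from_quat(s['orientation']); tip=np.array(s['tcp_pos'])+q.apply([0,0,env.nose_length])
    print('t',round(float(s['time']),2),'tip',tip.round(4),'yaw',np.degrees(np.arctan2(*q.apply([1,0,0])[[1,0]])).round(2),'F',np.round(s['contact_force'],1),'gap',round(float(s['finger_gap']),4),'q',np.round(s['qpos'],2))
E
python3 - <<'E'
from h import *
st(); print(env.nose_length)
to(.38,-.38,.30,35); to(.55,-.08,.30,60)
E
```

```text
t 1.6 tip [ 0.146  -0.6077  0.2268] yaw 13.5 F [-0.6  0.8  0.2] gap 0.0919 q [ 1.23  0.43  0.03  1.57 -0.01  1.13 -0.08]
0.178
t [ 280.7 -166.8  -73.3] w [  0.    0.  -21.5] rows 6.7 2.5
t [ 516.1 -418.8  -73.3] w [  0.    0.  -46.5] rows 13.4 5.4
```

Call:
{"op": "apply_moves", "data": {"commands": [{"claw":0,"tx":50,"ty":-20,"tz":-40,"wz":-5},{"claw":0,"tx":90,"ty":-45,"tz":-70,"wz":-8},{"claw":0,"tx":130,"ty":-72,"tz":-73,"wz":-11},{"claw":0,"tx":170,"ty":-100,"tz":-73,"wz":-14},{"claw":0,"tx":210,"ty":-128,"tz":-73,"wz":-17},{"claw":0,"tx":250,"ty":-155,"tz":-73,"wz":-20},{"claw":0,"tx":290,"ty":-183,"tz":-73,"wz":-25},{"claw":0,"tx":325,"ty":-218,"tz":-73,"wz":-30},{"claw":0,"tx":360,"ty":-253,"tz":-73,"wz":-35},{"claw":0,"tx":395,"ty":-288,"tz":-73,"wz":-40}]}}

```text
$.commands[0]: bad value
```

```bash
python3 - <<'E'
from h import *
st()
to(.55,.0,.25,65);to(.54,.304,.15,77.6)
E
```

```text
t 1.6 tip [ 0.146  -0.6077  0.2268] yaw 13.5 F [-0.6  0.8  0.2] gap 0.0919 q [ 1.23  0.43  0.03  1.57 -0.01  1.13 -0.08]
t [ 534.8 -496.6  -23.3] w [  0.    0.  -51.5] rows 14.6 6.0
t [ 596.  -794.5   76.7] w [  0.    0.  -64.1] rows 19.9 7.5
```

Call:
{"op": "apply_moves", "data": {"commands": [{"claw":1,"tx":50,"ty":-20,"tz":-40,"wx":0,"wy":0,"wz":-5},{"claw":1,"tx":90,"ty":-45,"tz":-70,"wx":0,"wy":0,"wz":-8},{"claw":1,"tx":130,"ty":-72,"tz":-73,"wx":0,"wy":0,"wz":-11},{"claw":1,"tx":170,"ty":-100,"tz":-73,"wx":0,"wy":0,"wz":-14},{"claw":1,"tx":210,"ty":-128,"tz":-73,"wx":0,"wy":0,"wz":-17},{"claw":1,"tx":250,"ty":-155,"tz":-73,"wx":0,"wy":0,"wz":-20},{"claw":1,"tx":290,"ty":-183,"tz":-73,"wx":0,"wy":0,"wz":-25},{"claw":1,"tx":325,"ty":-218,"tz":-73,"wx":0,"wy":0,"wz":-30},{"claw":1,"tx":360,"ty":-253,"tz":-73,"wx":0,"wy":0,"wz":-35},{"claw":1,"tx":395,"ty":-288,"tz":-73,"wx":0,"wy":0,"wz":-40}], "newtons": 20}}

```text
time: 2.6
tcp_pos: [0.4574, -0.2435, 0.478]
orientation: [0.892, 0.452, 0.0, 0.0]
contact_force: [1.0, -0.7, 0.8]
finger_gap: 0.0168
```

```bash
python3 - <<'E'
from h import *
st()
to(.55,.0,.25,65);to(.54,.304,.15,77.6)
E
```

```text
t 2.6 tip [ 0.4575 -0.2436  0.3   ] yaw 53.7 F [ 1.  -0.7  0.8] gap 0.0168 q [ 0.65  0.23 -0.33  1.7   0.08  1.23 -0.33]
t [251.1 -69.6  49.9] w [ 4.00e-02  1.00e-02 -1.13e+01] rows 5.3 1.3
t [ 490.2 -257.7  149.8] w [ 4.00e-02  1.00e-02 -2.39e+01] rows 11.5 2.8
```

Call:
{"op": "apply_moves", "data": {"commands": [{"claw":1,"tx":45,"ty":-15,"tz":5,"wx":0,"wy":0,"wz":-3},{"claw":1,"tx":90,"ty":-30,"tz":15,"wx":0,"wy":0,"wz":-6},{"claw":1,"tx":135,"ty":-45,"tz":25,"wx":0,"wy":0,"wz":-8},{"claw":1,"tx":180,"ty":-60,"tz":35,"wx":0,"wy":0,"wz":-11},{"claw":1,"tx":220,"ty":-82,"tz":45,"wx":0,"wy":0,"wz":-13},{"claw":1,"tx":260,"ty":-106,"tz":58,"wx":0,"wy":0,"wz":-15},{"claw":1,"tx":300,"ty":-130,"tz":70,"wx":0,"wy":0,"wz":-17},{"claw":1,"tx":340,"ty":-155,"tz":85,"wx":0,"wy":0,"wz":-19},{"claw":1,"tx":378,"ty":-180,"tz":100,"wx":0,"wy":0,"wz":-21},{"claw":1,"tx":416,"ty":-206,"tz":115,"wx":0,"wy":0,"wz":-23}]}}

```text
time: 3.6
tcp_pos: [0.5378, 0.2153, 0.3624]
orientation: [0.784, 0.621, 0.0, 0.001]
contact_force: [0.2, -0.3, 0.2]
finger_gap: 0.001
```

```bash
python3 - <<'E'
from h import *
st()
to(.54,.304,.13,77.6)
c=snap('wrist','w1'); tips(c,'wrist',['lug','saddle_top','handle_pad'])
c=snap('top','t1'); tips(c,'top',['lug','saddle_top','handle_pad'])
E
```

```text
t 3.6 tip [0.538  0.2152 0.1844] yaw 76.74 F [ 0.2 -0.3  0.2] gap 0.001 q [-0.07  0.46 -0.56  1.71  0.28  1.05 -0.96]
t [ 86.9 -18.3  54.3] w [ 0.07  0.01 -0.86] rows 2.1 0.1
wrist lug 0.66 [0.5194 0.1856 0.0754]
wrist handle_pad 0.78 [0.5378 0.3047 0.1123]
top saddle_top 0.92 [0.4978 0.1008 0.0667]
```

View pics/w1.png

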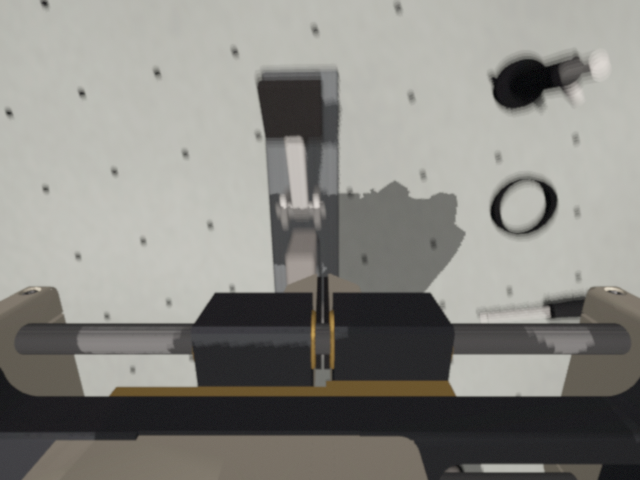

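Call:
{"op": "apply_moves", "data": {"commands": [{"claw":1,"tx":43,"ty":-9,"tz":25,"wx":0,"wy":0,"wz":-1},{"claw":1,"tx":87,"ty":-18,"tz":50,"wx":0,"wy":0,"wz":-1},{"claw":1,"tx":87,"ty":-18,"tz":58,"wx":0,"wy":0,"wz":-1},{"claw":1,"tx":87,"ty":-18,"tz":58,"wx":0,"wy":0,"wz":-1}]}}

```text
time: 4.4
tcp_pos: [0.5408, 0.3005, 0.3039]
orientation: [0.78, 0.626, -0.001, 0.001]
contact_force: [1.0, -0.8, -0.4]
finger_gap: 0.0009
```

```bash
python3 - <<'E'
from h import *
st()
to(.54,.304,.112,77.6)
c=snap('side','s1')
cv2.imwrite('pics/s1z.png',cv2.resize(c['color'][230:470,200:460],None,fx=2.4,fy=2.4))
E
```

```text
t 4.4 tip [0.5407 0.3    0.1259] yaw 77.57 F [ 1.  -0.8 -0.4] gap 0.0009 q [-0.23  0.58 -0.54  1.67  0.35  0.99 -1.11]
t [ 3.3 -1.5 13.8] w [-0.01  0.15 -0.03] rows 0.3 0.0
```

View pics/s1z.png

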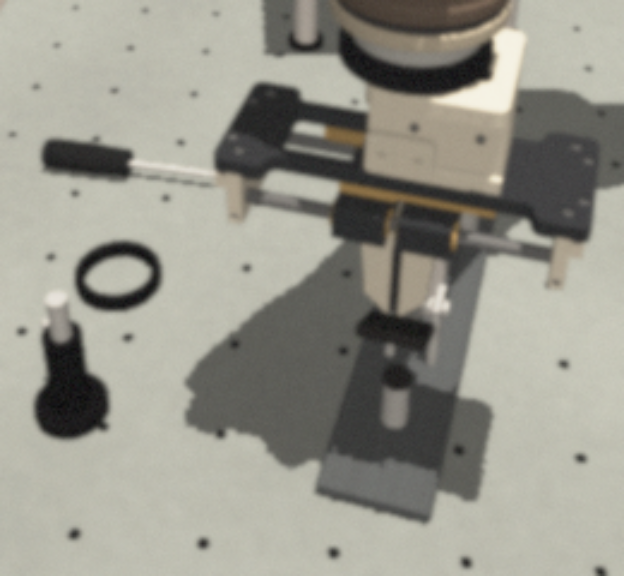

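Call:
{"op": "apply_moves", "data": {"commands": [{"claw":1,"tx":4,"ty":-1,"tz":10,"wx":0,"wy":0,"wz":0},{"claw":1,"tx":10,"ty":-1,"tz":20,"wx":0,"wy":0,"wz":0},{"claw":1,"tx":15,"ty":-1,"tz":32,"wx":0,"wy":0,"wz":0},{"claw":1,"tx":19,"ty":-1,"tz":44,"wx":0,"wy":0,"wz":0},{"claw":1,"tx":21,"ty":-1,"tz":55,"wx":0,"wy":0,"wz":0},{"claw":1,"tx":22,"ty":-1,"tz":63,"wx":0,"wy":0,"wz":0},{"claw":1,"tx":22,"ty":-1,"tz":66,"wx":0,"wy":0,"wz":0},{"claw":1,"tx":22,"ty":-1,"tz":66,"wx":0,"wy":0,"wz":0}]}}

```text
time: 5.25
tcp_pos: [0.5465, 0.3214, 0.2387]
orientation: [0.78, 0.625, 0.001, 0.001]
contact_force: [3.5, -0.2, 7.3]
finger_gap: 0.001
```

```bash
python3 - <<'E'
from h import *
st()
c=snap('side','s2')
cv2.imwrite('pics/s2z.png',cv2.resize(c['color'][230:470,200:460],None,fx=2.4,fy=2.4))
E
```

```text
t 5.25 tip [0.547  0.3212 0.0607] yaw 77.44 F [ 3.5 -0.2  7.3] gap 0.001 q [-0.29  0.67 -0.5   1.69  0.4   0.88 -1.18]
```

View pics/s2z.png

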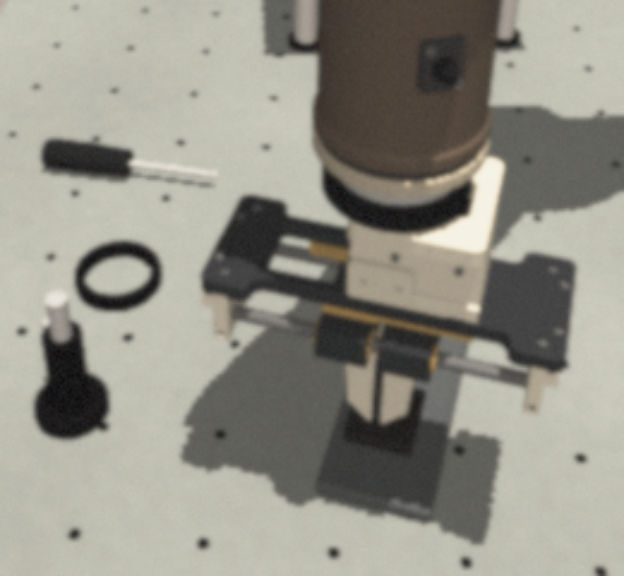

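Call:
{"op": "apply_moves", "data": {"commands": [{"claw":1,"tx":0,"ty":0,"tz":3,"wx":0,"wy":0,"wz":0},{"claw":1,"tx":0,"ty":0,"tz":5,"wx":0,"wy":0,"wz":0},{"claw":1,"tx":0,"ty":0,"tz":5,"wx":0,"wy":0,"wz":0}]}}

```text
time: 5.6
tcp_pos: [0.5465, 0.3217, 0.2362]
orientation: [0.78, 0.625, 0.001, 0.002]
contact_force: [-7.3, -6.9, 30.0]
finger_gap: 0.0011
```

```bash
python3 - <<'E'
from h import *
st()
E
```

```text
t 5.6 tip [0.5473 0.3214 0.0582] yaw 77.42 F [-7.3 -6.9 30. ] gap 0.0011 q [-0.29  0.68 -0.5   1.69  0.41  0.88 -1.18]
```

Call:
{"op": "apply_moves", "data": {"commands": [{"claw":1,"tx":-1,"ty":0,"tz":-6,"wx":0,"wy":0,"wz":0},{"claw":1,"tx":-3,"ty":0,"tz":-18,"wx":0,"wy":0,"wz":0},{"claw":1,"tx":-7,"ty":0,"tz":-32,"wx":0,"wy":0,"wz":0},{"claw":1,"tx":-12,"ty":0,"tz":-45,"wx":0,"wy":0,"wz":0},{"claw":1,"tx":-18,"ty":0,"tz":-58,"wx":0,"wy":0,"wz":0},{"claw":1,"tx":-20,"ty":0,"tz":-75,"wx":0,"wy":0,"wz":0},{"claw":60,"tx":-35,"ty":0,"tz":-110,"wx":0,"wy":0,"wz":0},{"claw":60,"tx":-70,"ty":0,"tz":-125,"wx":0,"wy":0,"wz":0},{"claw":60,"tx":-70,"ty":0,"tz":-125,"wx":0,"wy":0,"wz":0}]}}

```text
time: 6.5
tcp_pos: [0.531, 0.2494, 0.3633]
orientation: [0.782, 0.624, 0.002, 0.004]
contact_force: [0.5, -1.5, 0.4]
finger_gap: 0.0205
```

```bash
python3 - <<'E'
from h import *
st()
c=snap('side','s3'); tips(c,'side',['jack','lug','saddle_top','handle_pad'])
c=snap('wrist','w3'); tips(c,'wrist',['lug','handle_pad'])
c=snap('top','t3'); tips(c,'top',['saddle_top','lug','handle_pad','lift_pad'])
E
```

```text
t 6.5 tip [0.5322 0.2488 0.1853] yaw 77.16 F [ 0.5 -1.5  0.4] gap 0.0205 q [-0.13  0.47 -0.57  1.69  0.29  1.06 -1.02]
side jack 0.58 [0.5179 0.187  0.0017]
side lug 0.79 [0.5158 0.183  0.0718]
side saddle_top 0.57 [0.4966 0.0989 0.0636]
side handle_pad 0.92 [0.5399 0.3021 0.1144]
wrist lug 0.69 [0.5192 0.1862 0.0727]
wrist handle_pad 0.56 [0.5384 0.3077 0.1106]
top saddle_top 0.63 [0.4969 0.1004 0.0672]
top lug 0.77 [0.5096 0.184  0.0703]
top lug 0.28 [ 0.5128  0.1853 -0.002 ]
top handle_pad 0.63 [0.5403 0.3076 0.111 ]
top lift_pad 0.58 [ 0.5123 -0.1098  0.0802]
```

View pics/w3.png

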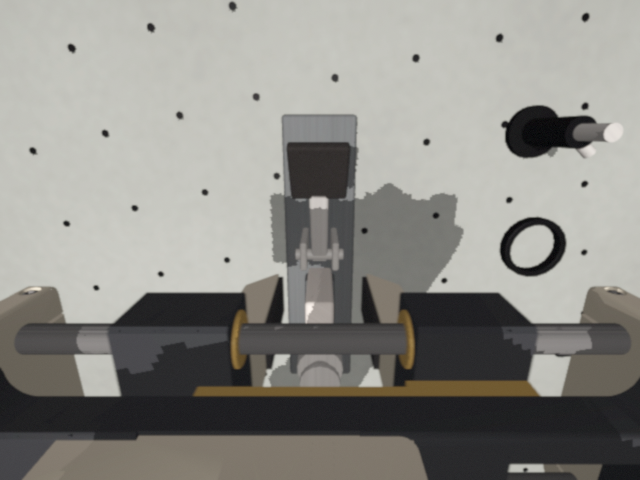

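View pics/s3.png

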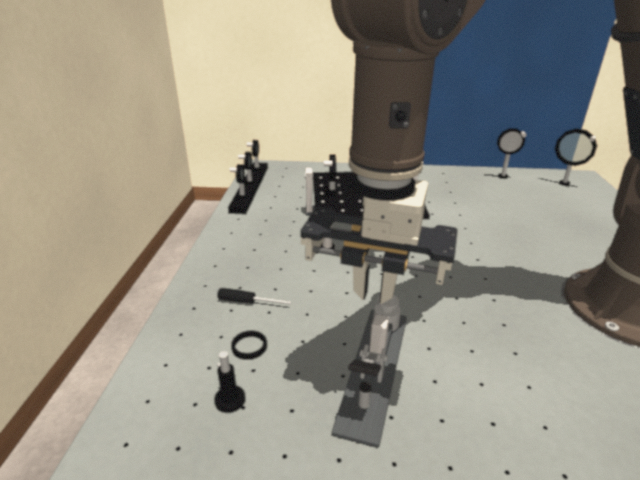

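```bash
python3 - <<'E'
from h import *
to(.514,.184,.12,77.6);to(.514,.184,.055,77.6)
E
```

```text
t [-71.7  -1.3  63. ] w [ 0.27  0.02 -0.16] rows 1.9 0.0
t [-71.6  -1.6 128. ] w [ 0.27  0.02 -0.16] rows 2.9 0.0
```

Call:
{"op": "apply_moves", "data": {"commands": [{"claw":60,"tx":-35,"ty":-1,"tz":15,"wx":0.3,"wy":0,"wz":0},{"claw":60,"tx":-72,"ty":-1,"tz":30,"wx":0.3,"wy":0,"wz":0},{"claw":60,"tx":-72,"ty":-1,"tz":50,"wx":0.3,"wy":0,"wz":0},{"claw":60,"tx":-72,"ty":-1,"tz":65,"wx":0.3,"wy":0,"wz":0},{"claw":60,"tx":-72,"ty":-1,"tz":65,"wx":0.3,"wy":0,"wz":0}]}}

```text
time: 7.65
tcp_pos: [0.5137, 0.1829, 0.2944]
orientation: [0.78, 0.625, -0.002, -0.001]
contact_force: [0.6, 0.4, -0.6]
finger_gap: 0.0604
```

```bash
python3 - <<'E'
from h import *
st()
to(.514,.184,.055,77.6)
c=snap('wrist','w4'); c=snap('side','s4')
cv2.imwrite('pics/s4z.png',cv2.resize(c['color'][200:440,250:510],None,fx=2.4,fy=2.4))
E
```

```text
t 7.65 tip [0.513  0.1826 0.1164] yaw 77.41 F [ 0.6  0.4 -0.6] gap 0.0604 q [-0.04  0.49 -0.55  1.86  0.32  0.88 -0.96]
t [ 1.3  0.3 61.4] w [-0.18  0.13 -0.19] rows 1.2 0.0
```

View pics/w4.png

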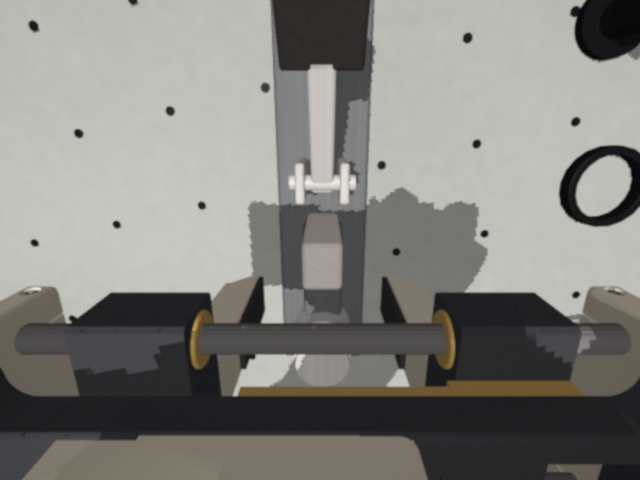

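View pics/s4z.png

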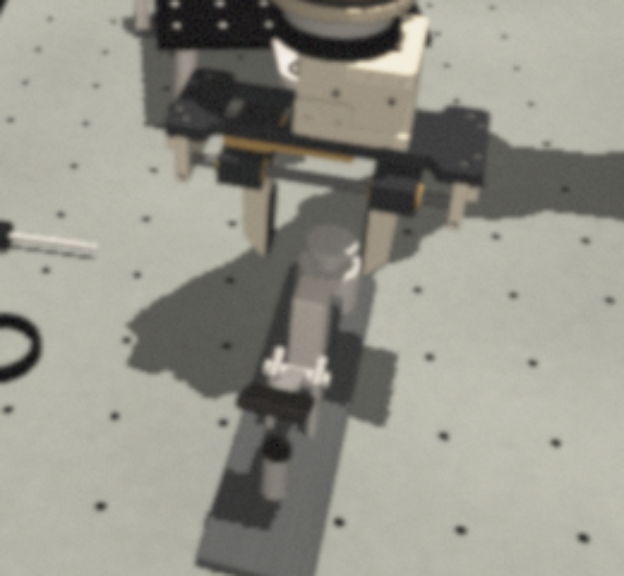

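```bash
cat >> h.py <<'E'
def proj(c,P):
    E=np.linalg.inv(np.asarray(c['extrinsics'])); p=E@np.append(P,1); return (c['cx']+c['fx']*p[0]/-p[2], c['cy']-c['fy']*p[1]/-p[2])
E
python3 - <<'E'
from h import *
c=env.camera('wrist')
for P in [(.513,.1826,.1164),(.513,.1826,.09),(.5125,.184,.09)]: print(P,np.round(proj(c,P),1))
for u,v in [(303,258),(342,258),(305,288),(341,288),(305,214),(340,214)]:
    print(u,v,ray(c,u,v,.09).round(4))
E
```

```text
(0.513, 0.1826, 0.1164) [318.7 293.3]
(0.513, 0.1826, 0.09) [319.2 273. ]
(0.5125, 0.184, 0.09) [317.8 271.1]
303 258 [0.5058 0.194  0.09  ]
342 258 [0.5283 0.1891 0.09  ]
305 288 [0.5025 0.1749 0.09  ]
341 288 [0.5238 0.1701 0.09  ]
305 214 [0.5131 0.2197 0.09  ]
340 214 [0.5325 0.2154 0.09  ]
```

Call:
{"op": "apply_moves", "data": {"commands": [{"claw":60,"tx":2,"ty":2,"tz":30,"wx":0,"wy":0,"wz":0},{"claw":60,"tx":2,"ty":2,"tz":61,"wx":0,"wy":0,"wz":0},{"claw":60,"tx":2,"ty":2,"tz":61,"wx":0,"wy":0,"wz":0},{"claw":10,"tx":2,"ty":2,"tz":61,"wx":0,"wy":0,"wz":0},{"claw":10,"tx":2,"ty":2,"tz":61,"wx":0,"wy":0,"wz":0},{"claw":10,"tx":2,"ty":2,"tz":61,"wx":0,"wy":0,"wz":0},{"claw":10,"tx":2,"ty":2,"tz":61,"wx":0,"wy":0,"wz":0},{"claw":10,"tx":2,"ty":2,"tz":61,"wx":0,"wy":0,"wz":0},{"claw":10,"tx":2,"ty":2,"tz":61,"wx":0,"wy":0,"wz":0}], "newtons": 50}}

```text
time: 8.7
tcp_pos: [0.5156, 0.1862, 0.236]
orientation: [0.78, 0.626, -0.001, -0.001]
contact_force: [-6.2, 0.1, 4.6]
finger_gap: 0.0239
```

```bash
python3 - <<'E'
from h import *
st()
c=snap('top','t5'); tips(c,'top',['saddle_top','handle_pad','lift_pad'])
c=snap('side','s5');tips(c,'side',['saddle_top','handle_pad','lift_pad','lug'])
E
```

```text
t 8.7 tip [0.5152 0.1862 0.058 ] yaw 77.52 F [-6.2  0.1  4.6] gap 0.0239 q [-0.08  0.57 -0.51  1.91  0.39  0.77 -1.02]
top saddle_top 0.66 [0.5001 0.0956 0.0703]
top lift_pad 0.69 [ 0.5145 -0.108   0.0827]
side saddle_top 0.64 [0.4951 0.1022 0.0699]
side handle_pad 0.7 [0.5411 0.3024 0.115 ]
side lug 0.69 [0.5156 0.1833 0.0724]
side lug 0.23 [0.519  0.1835 0.0009]
```

View pics/t5.png

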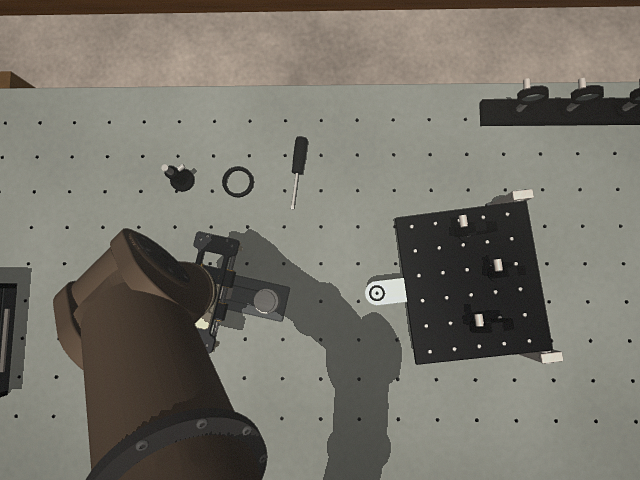

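View pics/s5.png

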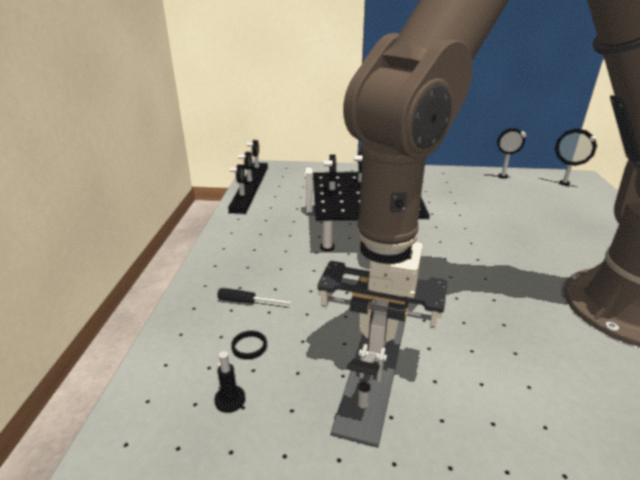

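```bash
python3 - <<'E'
from h import *
to(.496,.020,.063,97.2)
E
```

```text
t [-166.5   16.8   -5. ] w [ -0.12  -0.   -19.67] rows 3.3 2.3
```

Call:
{"op": "apply_moves", "data": {"commands": [{"claw":10,"tx":0,"ty":0,"tz":-3,"wx":0,"wy":0,"wz":0},{"claw":10,"tx":0,"ty":0,"tz":-6,"wx":0,"wy":0,"wz":0},{"claw":10,"tx":-20,"ty":2,"tz":-6,"wx":0,"wy":0,"wz":-2.5},{"claw":10,"tx":-45,"ty":4,"tz":-6,"wx":0,"wy":0,"wz":-5},{"claw":10,"tx":-70,"ty":7,"tz":-6,"wx":0,"wy":0,"wz":-8},{"claw":10,"tx":-95,"ty":10,"tz":-6,"wx":0,"wy":0,"wz":-11},{"claw":10,"tx":-120,"ty":12,"tz":-6,"wx":0,"wy":0,"wz":-14},{"claw":10,"tx":-145,"ty":15,"tz":-6,"wx":0,"wy":0,"wz":-17},{"claw":10,"tx":-166,"ty":17,"tz":-6,"wx":0,"wy":0,"wz":-19.7},{"claw":10,"tx":-166,"ty":17,"tz":-6,"wx":0,"wy":0,"wz":-19.7}]}}

```text
time: 10.15
tcp_pos: [0.4959, 0.0162, 0.2415]
orientation: [0.663, 0.749, -0.002, -0.001]
contact_force: [0.6, -0.9, -7.3]
finger_gap: 0.0239
```

```bash
python3 - <<'E'
from h import *
st()
c=snap('top','t6'); tips(c,'top',['saddle_top','handle_pad','lift_pad'])
cv2.imwrite('pics/t6z.png',cv2.resize(c['color'][200:370,250:430],None,fx=3.4,fy=3.4))
c=snap('side','s6');tips(c,'side',['saddle_top','handle_pad','lift_pad','lug'])
E
```

```text
t 10.15 tip [0.4952 0.0157 0.0635] yaw 97.0 F [ 0.6 -0.9 -7.3] gap 0.0239 q [ 0.32  0.52 -0.61  2.02  0.44  0.74 -0.44]
top saddle_top 0.84 [ 0.5093 -0.0734  0.0764]
top lift_pad 0.58 [ 0.5144 -0.1074  0.0822]
top lift_pad 0.44 [ 0.7397  0.1708 -0.0012]
side saddle_top 0.49 [ 0.507  -0.0656  0.0744]
side handle_pad 0.55 [0.4833 0.1379 0.1205]
side lug 0.73 [0.4974 0.0168 0.0756]
```

View pics/t6z.png

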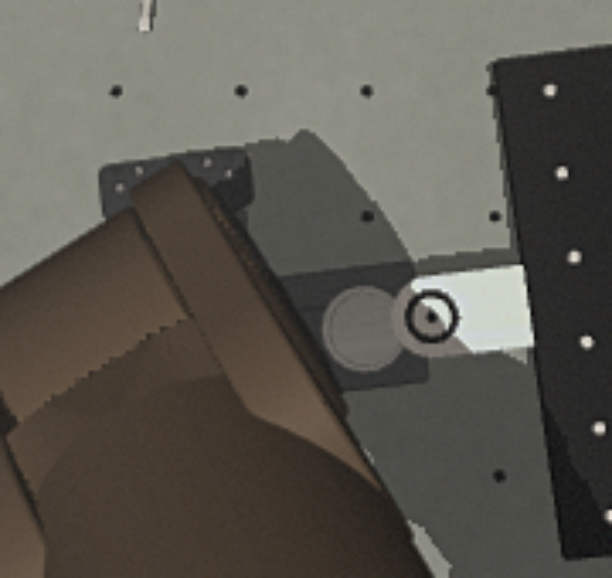

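View pics/s6.png

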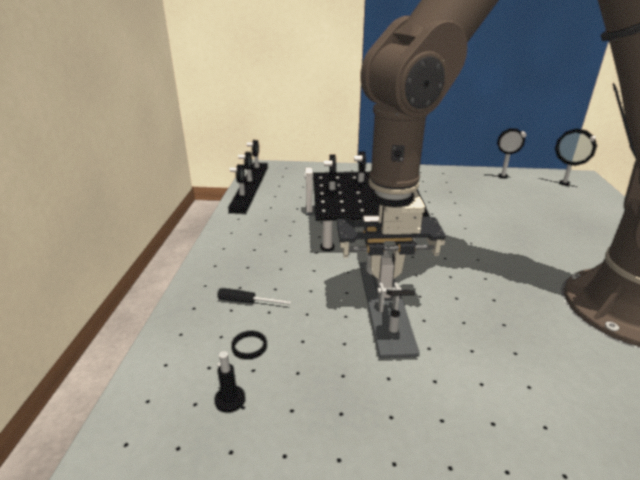

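```bash
python3 - <<'E'
from h import *
c=env.camera('top'); im=c['color'][275:320,335:370]
cv2.imwrite('pics/t7z.png',cv2.resize(cv2.convertScaleAbs(im,alpha=2),None,fx=14,fy=14,interpolation=cv2.INTER_CUBIC))
for u,v in [(355.9,296.5),(357.1,296.5)]: print(ray(c,u,v,.0738).round(4))
print('ring',ray(c,376.8,293.0,.099).round(4))
# predicted from kinematics
s=env.observe();q=R.from_quat(s['orientation'])
print(q.apply([-.087,0,0])+[.4952,.0157,0])
E
```

```text
[ 0.5054 -0.0688  0.0738]
[ 0.5054 -0.071   0.0738]
ring [ 0.5122 -0.1046  0.099 ]
[ 5.06212887e-01 -7.06001404e-02 -4.55596676e-05]
```

View pics/t7z.png

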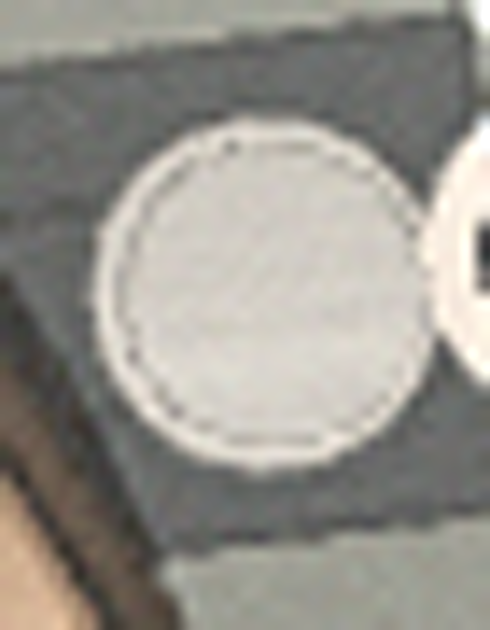

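Call:
{"op": "apply_moves", "data": {"commands": [{"claw":10,"tx":-10,"ty":0.5,"tz":0,"wx":0,"wy":0,"wz":0},{"claw":10,"tx":-20,"ty":1,"tz":0,"wx":0,"wy":0,"wz":0},{"claw":10,"tx":-30,"ty":1.5,"tz":0,"wx":0,"wy":0,"wz":0},{"claw":10,"tx":-38,"ty":1.6,"tz":0,"wx":0,"wy":0,"wz":0},{"claw":10,"tx":-38,"ty":1.6,"tz":0,"wx":0,"wy":0,"wz":0},{"claw":10,"tx":-38,"ty":1.6,"tz":3,"wx":0,"wy":0,"wz":0}]}}

```text
time: 11.25
tcp_pos: [0.5029, -0.0168, 0.2392]
orientation: [0.661, 0.75, -0.0, -0.001]
contact_force: [0.4, 0.5, -7.4]
finger_gap: 0.0236
```

```bash
python3 - <<'E'
from h import *
st()
c=snap('top','t8'); tips(c,'top',['saddle_top','handle_pad','lift_pad'])
cv2.imwrite('pics/t8z.png',cv2.resize(c['color'][200:370,250:430],None,fx=3.4,fy=3.4))
c=snap('side','s8');tips(c,'side',['saddle_top','handle_pad','lift_pad','lug'])
E
```

```text
t 11.25 tip [ 0.5027 -0.0167  0.0612] yaw 97.21 F [ 0.4  0.5 -7.4] gap 0.0236 q [ 0.38  0.53 -0.61  2.01  0.44  0.74 -0.37]
top saddle_top 0.17 [0.4889 0.1039 0.1141]
top handle_pad 0.85 [0.4875 0.104  0.1152]
top lift_pad 0.96 [ 0.5165 -0.1094  0.08  ]
side saddle_top 0.41 [ 0.5134 -0.1018  0.0703]
side handle_pad 0.72 [0.4902 0.105  0.1186]
side lift_pad 0.6 [ 0.5158 -0.1034  0.0832]
side lug 0.71 [ 0.5027 -0.0214  0.072 ]
side lug 0.66 [7.542e-01 4.670e-02 5.000e-04]
```

View pics/t8z.png

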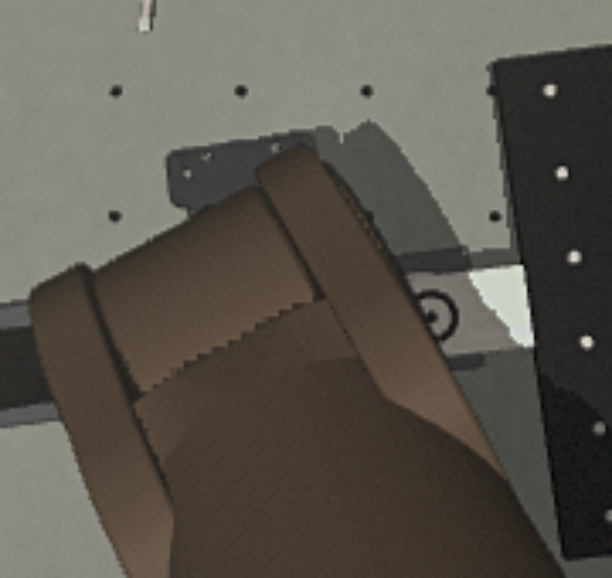

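```bash
python3 - <<'E'
from h import *
for i in range(3):
    st(); env.camera('wrist')
to(.5014,-.0218,.0605,97.2)
E
```

```text
t 11.7 tip [ 0.5024 -0.0163  0.0611] yaw 97.29 F [ 0.5 -1.5 -7.7] gap 0.0239 q [ 0.38  0.53 -0.61  2.01  0.44  0.74 -0.37]
t 11.75 tip [ 0.5025 -0.0163  0.0611] yaw 97.29 F [ 0.3 -0.2 -8.6] gap 0.024 q [ 0.38  0.53 -0.61  2.01  0.44  0.74 -0.37]
t 11.8 tip [ 0.5024 -0.0164  0.0611] yaw 97.29 F [ 0.9 -0.1 -7.1] gap 0.0236 q [ 0.38  0.53 -0.61  2.01  0.44  0.74 -0.37]
t [-5.1 -2.   0.6] w [-0.11 -0.03  0.08] rows 0.1 0.0
```

Call:
{"op": "apply_moves", "data": {"commands": [{"claw":10,"tx":-1.5,"ty":-0.5,"tz":0,"wx":0,"wy":0,"wz":0},{"claw":10,"tx":-3,"ty":-1,"tz":0,"wx":0,"wy":0,"wz":0},{"claw":10,"tx":-3,"ty":-1,"tz":0,"wx":0,"wy":0,"wz":0},{"claw":10,"tx":-3,"ty":-1,"tz":2,"wx":0,"wy":0,"wz":0},{"claw":10,"tx":-3,"ty":-1,"tz":4,"wx":0,"wy":0,"wz":0},{"claw":10,"tx":-3,"ty":-1,"tz":4,"wx":0,"wy":0,"wz":0},{"claw":10,"tx":-3,"ty":-1,"tz":4,"wx":0,"wy":0,"wz":0}]}}

```text
time: 12.55
tcp_pos: [0.5021, -0.0195, 0.2358]
orientation: [0.661, 0.751, -0.001, -0.0]
contact_force: [-5.5, -1.1, 8.1]
finger_gap: 0.0239
```

```bash
python3 - <<'E'
from h import *
st()
c=snap('side','s9');tips(c,'side',['saddle_top','handle_pad','lift_pad','lug','jack'])
cv2.imwrite('pics/s9z.png',cv2.resize(c['color'][180:370,300:490],None,fx=3.1,fy=3.1))
st()
E
```

```text
t 12.55 tip [ 0.5017 -0.0196  0.0578] yaw 97.29 F [-5.5 -1.1  8.1] gap 0.0239 q [ 0.38  0.53 -0.61  2.01  0.45  0.73 -0.37]
side saddle_top 0.38 [ 0.5126 -0.1061  0.068 ]
side handle_pad 0.58 [0.4894 0.0976 0.1128]
side lift_pad 0.79 [ 0.5128 -0.1021  0.0824]
side lug 0.71 [ 0.5028 -0.025   0.0702]
side jack 0.59 [ 0.5056 -0.0239 -0.0023]
t 12.85 tip [ 0.5017 -0.0196  0.0578] yaw 97.29 F [-5.6 -2.3  7.8] gap 0.024 q [ 0.38  0.53 -0.61  2.01  0.45  0.73 -0.37]
```

View pics/s9z.png

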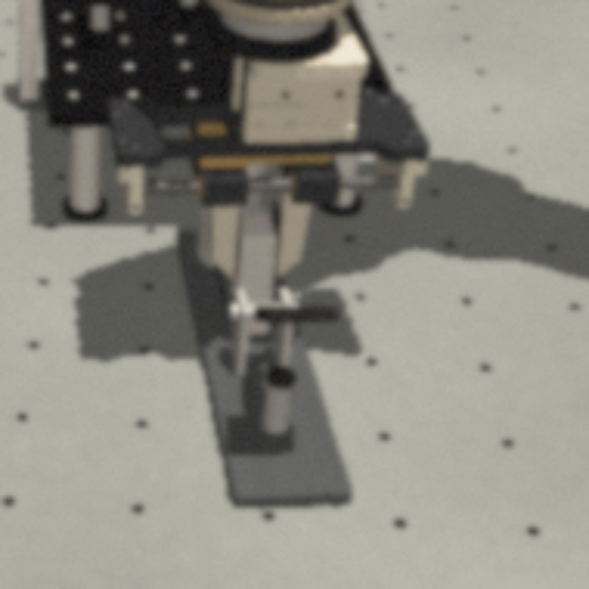

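Call:
{"op": "apply_moves", "data": {"commands": [{"claw":60,"tx":0,"ty":0,"tz":0,"wx":0,"wy":0,"wz":0},{"claw":60,"tx":0,"ty":0,"tz":0,"wx":0,"wy":0,"wz":0},{"claw":60,"tx":0,"ty":0,"tz":0,"wx":0,"wy":0,"wz":0},{"claw":60,"tx":0,"ty":0,"tz":-30,"wx":0,"wy":0,"wz":0},{"claw":60,"tx":0,"ty":0,"tz":-75,"wx":0,"wy":0,"wz":0},{"claw":1,"tx":40,"ty":0,"tz":-90,"wx":0,"wy":0,"wz":0},{"claw":1,"tx":80,"ty":0,"tz":-90,"wx":0,"wy":0,"wz":0},{"claw":1,"tx":100,"ty":0,"tz":-90,"wx":0,"wy":0,"wz":0},{"claw":1,"tx":100,"ty":0,"tz":-90,"wx":0,"wy":0,"wz":0}]}}

```text
time: 13.75
tcp_pos: [0.489, 0.0833, 0.3265]
orientation: [0.659, 0.752, 0.0, -0.0]
contact_force: [0.2, -1.1, 0.0]
finger_gap: 0.0325
```

```bash
python3 - <<'E'
from h import *
st()
c=snap('top','t10');tips(c,'top',['saddle_top','handle_pad','lift_pad','lug','jack'])
cv2.imwrite('pics/t10z.png',cv2.resize(c['color'][240:350,330:430],None,fx=5.4,fy=5.4))
c=snap('side','s10');tips(c,'side',['saddle_top','handle_pad','lift_pad','lug','jack'])
cv2.imwrite('pics/s10z.png',cv2.resize(c['color'][180:370,300:490],None,fx=3.1,fy=3.1))
st()
E
```

```text
t 13.75 tip [0.489  0.0835 0.1485] yaw 97.58 F [ 0.2 -1.1  0. ] gap 0.0325 q [ 0.27  0.41 -0.71  1.94  0.33  0.91 -0.47]
top saddle_top 0.16 [0.752  0.0459 0.0023]
top lift_pad 0.91 [ 0.5139 -0.1082  0.0791]
top lug 0.57 [ 0.5006 -0.0196  0.0704]
top jack 0.6 [ 0.5005 -0.0213  0.0018]
side saddle_top 0.73 [ 0.5109 -0.1061  0.0703]
side lift_pad 0.58 [ 0.5117 -0.1023  0.082 ]
side lug 0.58 [ 0.5011 -0.0261  0.0702]
side jack 0.85 [ 0.5051 -0.019   0.0006]
t 14.35 tip [0.4893 0.0794 0.1477] yaw 97.26 F [ 0.4  0.8 -0. ] gap 0.0013 q [ 0.28  0.41 -0.71  1.94  0.33  0.92 -0.47]
```

View pics/t10z.png

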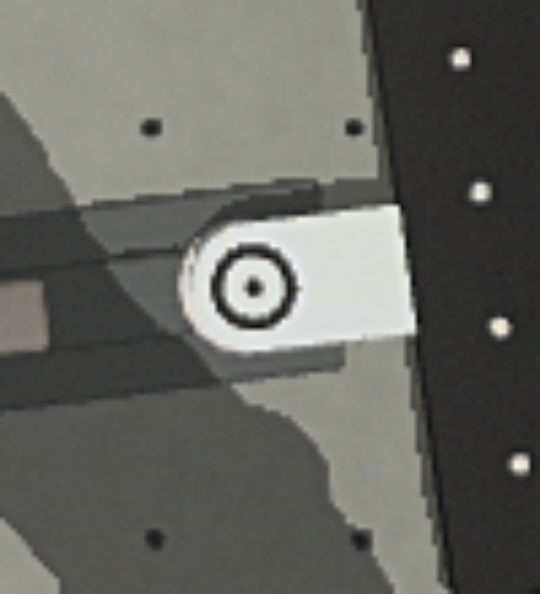

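View pics/s10z.png

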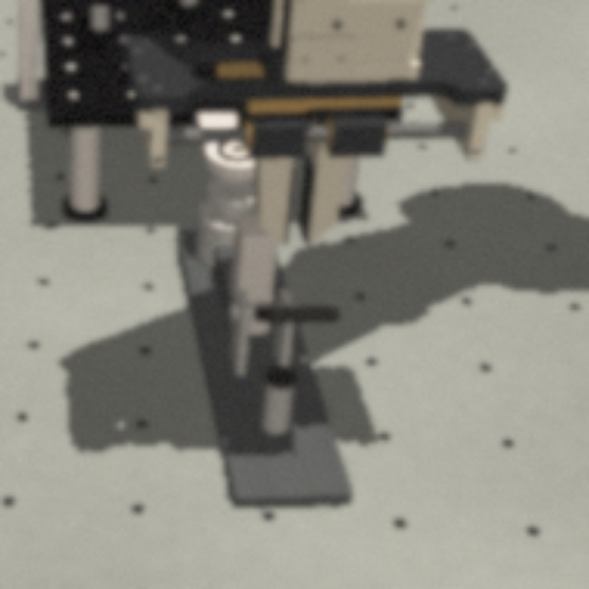

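```bash
python3 - <<'E'
from h import *
c=env.camera('top')
f=lambda a,b,z:ray(c,330+a/5.4-.4,240+b/5.4-.4,z)[:2]
A,B=f(320,181,.012),f(344,367,.012); x=(A-B); print('width',np.linalg.norm(x),'yaw',np.degrees(np.arctan2(x[1],x[0])))
th=np.radians(7.3); uy=np.array([-np.sin(th),np.cos(th)]); m=(A+B)/2; print('saddle from base',m+.035*uy)
l=(f(44,280,.09)+f(48,350,.09))/2; print('saddle from lug',l-.070*uy)
r=f(254,287,.099); print('ring',r,'pad',r-.0011*uy)
to(.5,.0,.1,97.3)
E
```

```text
width 0.06763528168569682 yaw 6.52770766907408
saddle from base [ 0.51214011 -0.10607062]
saddle from lug [ 0.51203139 -0.10560542]
ring [ 0.51264709 -0.10435854] pad [ 0.51278686 -0.10544963]
t [-80.2   0.4  47.8] w [-0.1   0.02 -0.03] rows 1.9 0.0
```

```bash
python3 - <<'E'
from h import *
st();to(.487,.099,.125,97.2)
c=snap('wrist','w11');tips(c,'wrist',['handle_pad'])
c=snap('side','s11');tips(c,'side',['handle_pad'])
E
```

```text
t 14.4 tip [0.4892 0.0795 0.1478] yaw 97.27 F [ 0.3 -0.2  0.2] gap 0.0009 q [ 0.28  0.41 -0.71  1.94  0.33  0.92 -0.47]
t [19.6 -0.  22.8] w [-0.1   0.02  0.07] rows 0.6 0.0
wrist handle_pad 0.84 [0.4848 0.1005 0.1136]
side handle_pad 0.66 [0.4892 0.0973 0.1135]
side handle_pad 0.48 [ 0.5045 -0.0235  0.0677]
```

View pics/w11.png

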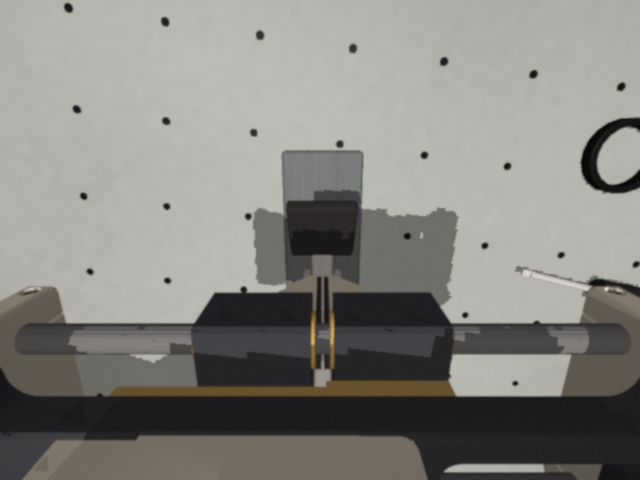

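Everything lines up: the pad sits centred at (322,228), and the networks and my geometry agree on about (0.487, 0.099). I'll move above it.

Call:
{"op": "apply_moves", "data": {"commands": [{"claw":1,"tx":10,"ty":0,"tz":5,"wx":0,"wy":0,"wz":0},{"claw":1,"tx":20,"ty":0,"tz":14,"wx":0,"wy":0,"wz":0},{"claw":1,"tx":20,"ty":0,"tz":22,"wx":0,"wy":0,"wz":0},{"claw":1,"tx":20,"ty":0,"tz":22,"wx":0,"wy":0,"wz":0},{"claw":1,"tx":20,"ty":0,"tz":22,"wx":0,"wy":0,"wz":0}]}}

```text
time: 15.1
tcp_pos: [0.4869, 0.0995, 0.3035]
orientation: [0.661, 0.751, -0.001, -0.001]
contact_force: [-0.4, -0.7, 0.6]
finger_gap: 0.0012
```

```bash
python3 - <<'E'
from h import *
st()
E
```

```text
t 15.1 tip [0.4865 0.0993 0.1255] yaw 97.29 F [-0.4 -0.7  0.6] gap 0.0012 q [ 0.22  0.44 -0.69  1.96  0.36  0.87 -0.54]
```

Call:
{"op": "apply_moves", "data": {"commands": [{"claw":1,"tx":3,"ty":0,"tz":10,"wx":0,"wy":0,"wz":0},{"claw":1,"tx":8,"ty":0,"tz":20,"wx":0,"wy":0,"wz":0},{"claw":1,"tx":12,"ty":0,"tz":30,"wx":0,"wy":0,"wz":0},{"claw":1,"tx":15,"ty":0,"tz":40,"wx":0,"wy":0,"wz":0},{"claw":1,"tx":17,"ty":0,"tz":49,"wx":0,"wy":0,"wz":0},{"claw":1,"tx":18,"ty":0,"tz":57,"wx":0,"wy":0,"wz":0},{"claw":1,"tx":19,"ty":0,"tz":63,"wx":0,"wy":0,"wz":0},{"claw":1,"tx":19,"ty":0,"tz":66,"wx":0,"wy":0,"wz":0},{"claw":1,"tx":19,"ty":0,"tz":68,"wx":0,"wy":0,"wz":0},{"claw":1,"tx":19,"ty":0,"tz":68,"wx":0,"wy":0,"wz":0}]}}

```text
time: 16.1
tcp_pos: [0.4849, 0.1199, 0.2365]
orientation: [0.66, 0.751, 0.0, -0.0]
contact_force: [-3.0, 1.9, 23.5]
finger_gap: 0.0011
```

```bash
python3 - <<'E'
from h import *
st()
c=snap('top','t12');tips(c,'top',['saddle_top','lift_pad','lug','jack'])
cv2.imwrite('pics/t12z.png',cv2.resize(c['color'][240:350,330:430],None,fx=5.4,fy=5.4))
c=snap('side','s12');tips(c,'side',['saddle_top','handle_pad','lift_pad','lug','jack'])
cv2.imwrite('pics/s12z.png',cv2.resize(c['color'][150:370,290:490],None,fx=2.7,fy=2.7))
st()
E
```

```text
t 16.1 tip [0.4849 0.12   0.0585] yaw 97.36 F [-3.   1.9 23.5] gap 0.0011 q [ 0.12  0.53 -0.63  2.02  0.46  0.73 -0.67]
top lift_pad 0.8 [ 0.5149 -0.1054  0.0981]
top lug 0.8 [ 0.501  -0.02    0.0715]
top jack 0.81 [ 0.4976 -0.0215  0.0027]
side saddle_top 0.68 [ 0.5112 -0.1052  0.0994]
side handle_pad 0.77 [0.4868 0.1171 0.0632]
side handle_pad 0.61 [ 7.459e-01  2.832e-01 -7.000e-04]
side lift_pad 0.83 [ 0.5151 -0.1004  0.0977]
side lug 0.84 [ 0.5039 -0.0241  0.0695]
side jack 0.73 [ 5.036e-01 -1.880e-02  5.000e-04]
t 16.65 tip [0.4849 0.12   0.0586] yaw 97.36 F [-2.1  1.8 21.3] gap 0.0009 q [ 0.12  0.53 -0.63  2.02  0.46  0.73 -0.67]
```

View pics/t12z.png

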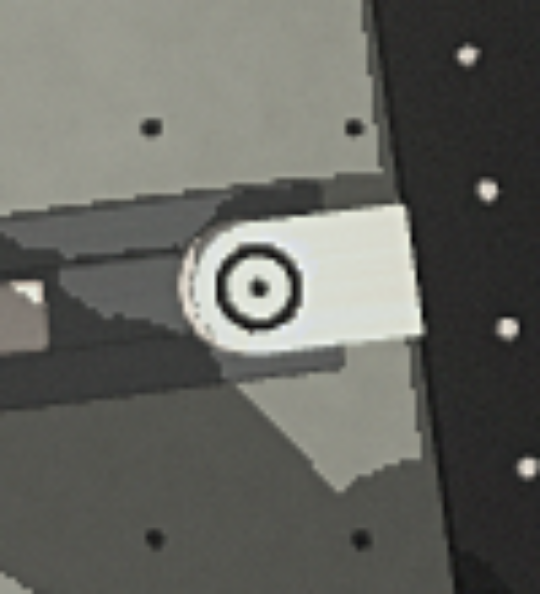

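View pics/s12z.png

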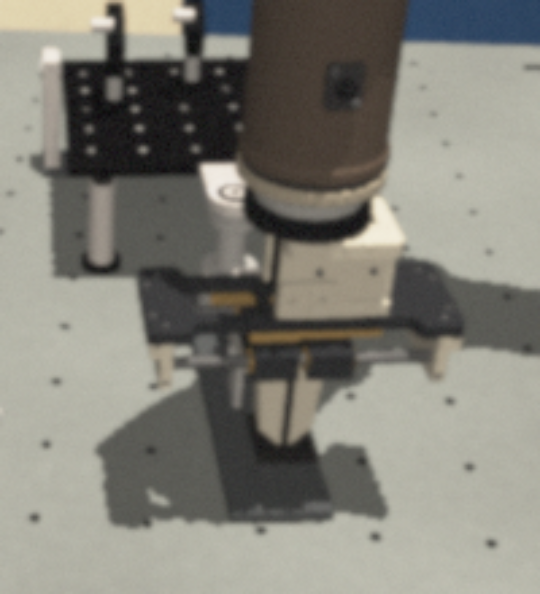

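```bash
python3 -c "
from h import *
st(); print(env.finish_job()); st()"
```

```text
t 16.65 tip [0.4849 0.12   0.0586] yaw 97.36 F [-2.1  1.8 21.3] gap 0.0009 q [ 0.12  0.53 -0.63  2.02  0.46  0.73 -0.67]
the job is handed in; nothing more can be done
None
the job is handed in; nothing more can be done
```

I did the full job and handed it in at 16.65 s of the 72 s allowed; the hand-in gave no verdict.

- **Test stroke:** I pressed the handle to its stop where the jack stood, with the saddle about 0.2 m from the lift pad. The force rose to 30 N at the stop, and the camera networks then put the handle pad back up at about 111–114 mm.
- **Placing:** I carried the jack by its lug, about 5 mm off the table, and set it down. Top-view measurements from the base end and from the lug both put the saddle within about 1 mm of the lift pad centre.
- **Final press:** I pressed the handle down and was still holding it at hand-in:
  - The fingertips were at 58.6 mm, against 59 mm for the pad fully down.
  - The push was a steady 21–23 N, more than the 10–12 N needed, so the handle was at its stop.
  - The lift pad read about 98 mm and the saddle about 99 mm, against an expected 96–97 mm.
  - The base corners had not visibly moved.

**Disagreements:** the camera networks' own positions for the saddle and the lift pad differed by up to about 6 mm at the end. That is close to their stated error, and I trusted the top-view geometry instead. I had no direct reading of the plate angle or of the force between saddle and pad. The other bench parts showed no movement in the pictures I checked.

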